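# Start the vessel's vent plug in its thread

## Robot

A 7-joint arm with a two-finger parallel gripper is mounted at the origin on a cart in front of the work surface, level with it; the furniture and walls round the work are solid. World frame = base frame: x ahead of the robot, y to its left, z up, the work surface at z = 0. Lengths are in m, angles in degrees, forces in N, time in s.
With the tool pointing down it reaches from about 0.425 to 0.875 m from the base axis. Payload 4.7 kg.
Tool frame: the origin (TCP) lies on the centre line of the jaws, within the pads' length; the fingertips stand 19 mm ahead of it and the grasp point (between the pads) is the TCP (robot.finger_overhang is the distance from the TCP to the fingertips, in m); z points along the fingers, y is the line along which they close (so a half turn about z gives the same grasp; the last joint's range is limited). The gripper opens to 85 mm and grips with 20 to 120 N. Pads are 22 mm wide; open, the fingers measure 114 mm over their backs; the gripper's body (76 mm by 85 mm) begins 54 mm behind the grasp point. The pads swing forward as they close: fully open they stand 13 mm farther back than shut.
Start: joints at [64.177, 18.392, -4.016, 83.108, 1.295, 78.541, -3.26], TCP at [0.291, -0.581, 0.25] pointing down, gripper open.
Joint ranges: [-163.93, 163.93], [-17.29, 119.83], [-79.2, 71.16], [3.27, 140.29], [-89.18, 269.18], [5.43, 117.66], [-154.24, 154.24]. Speed limits (degrees/s): [147.25, 147.25, 180, 180, 180, 180, 180].

## Interface

Orientations are given as [roll, pitch, yaw] about the fixed x, y, z axes, in that order (R = Rz(yaw) Ry(pitch) Rx(roll)).
In Python, from workcell import robot gives the robot as it stands.
- The arm moves only by the shell command python3 -m inch 'ROWS' [FORCE]. ROWS is JSON, one flat list of numbers, 7 for each row, row after row: the shift along the tool's x, y, z in units of 0.25 m (1.0 is 0.25 m), then the turn, a rotation vector about the tool's x, y, z in units of 180 degrees (1.0 is 180 degrees), then the opening, from 0 (shut) to 1 (fully open). In form: [x, y, z, wx, wy, wz, jaw, x, y, z, wx, wy, wz, jaw, ...]. A call has 1 to 5 rows; each row shifts and turns the commanded pose from where the row before left it, along the tool's axes as they then stand; what a row does not reach is not made up. A row lasts 1/10 s, in which the tool goes at most 50 mm and 8.59 degrees, less where a joint would pass 70% of its speed; a pose out of reach is approached as far as the arm can. A call with a number of a shift or a turn outside -1 to 1 is refused whole. A call with a gripper value outside its range is refused whole. The fingers move at their own pace and stop on an object; FORCE is the grip in N (left out, the last holds). Time passes only in rows, so rows that do not move let the fingers close. It gives the time, the measured TCP pose, the force, the opening and the grip force at its end, in the units of the state.
- robot.state(): the state, without advancing time (a new reading comes with each control period).
- robot.capture(name): name is "side" or "top" or "wrist"; returns the picture (384x512x3 uint8, red, green, blue); there is no depth.
- robot.camera_model(name): a dict with "fx", "fy", "cx", "cy" (pixels), "extrinsics" (4x4, takes a point from camera to world coordinates). Camera axes: x right, y up, looking along -z (the intrinsics and any distortion apply to the point x, -y, -z); pixel columns grow to the right and rows downward; lengths in m; the calibration is good to about 2 mm. A picture is of the moment at which its call begins: read the wrist's pose just before it. camera_model takes no time and is no camera call; for the wrist camera it gives the pose at the moment of the call.
- robot.job_done(): hands the job in; it is judged then, once.
The state is a dict: "time": time; "qpos": joint angles; "qd": joint speeds; "joint_torque": joint torques, N m; "ee_pos": TCP position; "eef_rot": TCP orientation; "wrist_force": force on the tool from outside, world axes, zero at the start; "torque": the same for the moment, N m; "finger_gap": finger opening in m; "gripper_force": force on a finger pad.
Only numpy, scipy, OpenCV 4.12 (cv2) and the standard library are available. Lean on these libraries where they do the work, as an engineer would, in place of code of your own. Each camera call takes 0.05 s, during which the arm holds its last target. There are 200 camera calls.

## Task

Lift the loose yellow dust cap off the small steel pressure vessel and stand it upright, open side down, on the bare worktop beside it. Then turn the blue vent plug backward (counter-clockwise from above) until it just drops over the start of its thread, no further, and from there turn it forward (clockwise) one full turn so that it is started. Finish gripping the plug by its wing in that position, without letting go, and leave the bottle, the flask and the counter where they stand.

Things in the scene. Friction and masses are not known exactly. Their poses are not given: they have to be found in the camera images.
- vessel: Small round steel pressure vessel, fixed to the worktop on a 116 x 116 x 8 mm plate; origin at the centre of the plate's underside, z up. Body 92 mm in diameter up to a flat shoulder 56 mm up; on it a neck, 45 mm in diameter, its lip 80 mm up, on the vessel's axis. A brass pipe stub sticks out to 64 mm along +x, 30 mm up; a red mark on the neck's lip lies toward +x.
- cap: Loose dust cap: inverted yellow plastic cup, 90 g, 58 mm outer diameter, 80 mm high, 76 mm deep inside, with a black round knob (23 mm diameter, 80 to 104 mm above the rim) on top. Origin at the centre of its open rim, z up. It starts standing over neck and plug on the vessel's shoulder (rim 56 mm up) and must rise 75 mm to clear the plug.
- plug: Vent plug, 0.23 kg, captive in the neck: moves only up, down and round on the vessel's axis. Origin at the centre of the underside of its blue disc (40 mm diameter, 6 mm thick), z up; at first 96 to 99 mm up. On the disc a blue wing (grip bar) along the plug's x axis, 36 mm long, 10 mm thick along y, top 28 mm above the origin; white mark on the +x half of its top. Threaded shank below.
- plug_top (a point): Point on the plug's axis at the top of the wing, 28 mm above the plug's origin.
- plug_turn (a joint): Turning of the plug, rad, positive backward (counter-clockwise from above), counted over turns; 0 with its white mark at the red mark. Begins at -2.0 to -0.6, lying on the first thread. Turned backward it rises slowly, then falls 8 mm at 0.1 to 0.3; turned forward from there it runs down 8 mm a turn. Takes 0.02 N m, stays where left. A tight grip keeps it from falling.
- plug_lift (a joint): Height of the plug, m: 0 at its highest, on top of the thread start; -0.003 to -0.001 at first, about -0.008 right after the drop, about -0.016 one full turn forward from there (disc then 3 mm above the neck's lip). In the thread it has 1.6 mm of play up and down.
- reagent_bottle: Bystander: white plastic bottle with red cap, 52 mm diameter, 123 mm high, origin at the centre of its underside.
- flask_100: Bystander: conical glass flask close to the vessel, 65 mm diameter, 104 mm high, origin at the centre of its underside.
- tally_counter: Bystander: grey hand counter lying flat, 73 x 52 x 24 mm, origin at the middle of its underside.
There are look-alikes about, which are no part of the job. There is more than one size of the vessel; the job needs the smaller.

How it is judged:
By the outcome, as a careful person would: the job done as asked, in the order asked, and still so for the second after the job is handed in, while the arm keeps its last pose, push and grip.
It also fails if it takes over 72 s, if anything falls off the work surface, if the arm or the gripper's body presses on something with over 40 N, if the wrist force passes 120 N, or if a joint passes its speed limit or range.

## Working session

There is one attempt and no reset: what is moved stays moved. The work goes in short steps, Python scripts to look and compute and a shell command to move; the robot and the scene stay as the last step left them, time stands still between calls to the robot, and variables do not carry over. Pictures are saved under pics/ and viewed, at most 12 in all, crops included, and the job is handed in when it is done.

```bash
mkdir -p pics; ls
python3 - <<'E'
from workcell import robot
import cv2,numpy as np
s=robot.state();print(s['time'],s['ee_pos'],s['eef_rot'],s['finger_gap'])
a=[]
for n in("side","top"):
    im=robot.capture(n);cv2.imwrite(f"pics/{n}0.png",im[...,::-1])
    m=robot.camera_model(n);print(n,{k:(np.round(v,3).tolist()) for k,v in m.items() if not isinstance(v,str)})
E
```

```text
pics
0.0 [ 0.29111638 -0.5805974   0.24920815] [-1.79890082e+02  5.25614539e-03  2.66342165e+01] 0.08513129966513441
side {'fx': 387.286, 'fy': 387.286, 'cx': 258.179, 'cy': 197.445, 'extrinsics': [[0.999, 0.021, -0.025, 0.563], [-0.031, 0.347, -0.937, -0.983], [-0.011, 0.938, 0.347, 0.453], [0.0, 0.0, 0.0, 1.0]]}
top {'fx': 346.826, 'fy': 346.826, 'cx': 259.563, 'cy': 189.841, 'extrinsics': [[0.028, 0.993, -0.115, 0.491], [-0.999, 0.032, 0.029, -0.063], [0.033, 0.114, 0.993, 0.988], [0.0, 0.0, 0.0, 1.0]]}
```

View pics/side0.png

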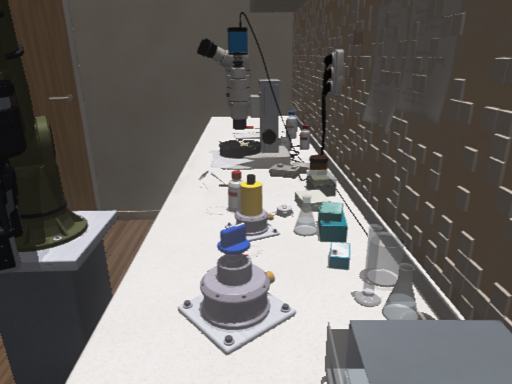

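View pics/top0.png

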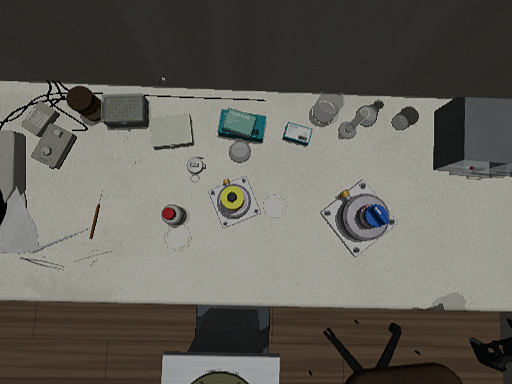

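Candidates: the yellow-capped vessel at top (233,198) / side (251,197) is the smaller one. The blue-plug vessel at top (360,215) / side (235,285) is larger and a look-alike. I choose the yellow-capped one. Bystanders in the top view: bottle (174,215), flask (240,152), counter (196,165).

```bash
cat > h.py <<'E'
from workcell import robot
import cv2,numpy as np
def ray(m,u,v):
    E=np.array(m["extrinsics"]);d=E[:3,:3]@np.array([(u-m["cx"])/m["fx"],-(v-m["cy"])/m["fy"],-1.])
    return E[:3,3],d/np.linalg.norm(d)
def onz(m,u,v,z):
    o,d=ray(m,u,v);return o+d*(z-o[2])/d[2]
def cross(m1,p1,m2,p2):
    o1,d1=ray(m1,*p1);o2,d2=ray(m2,*p2)
    s=np.linalg.lstsq(np.c_[d1,-d2],o2-o1,rcond=None)[0]
    a=o1+d1*s[0];b=o2+d2*s[1];return (a+b)/2,np.linalg.norm(a-b)
def proj(m,p):
    E=np.array(m["extrinsics"]);c=E[:3,:3].T@(np.array(p)-E[:3,3]);return m["cx"]-m["fx"]*c[0]/c[2],m["cy"]+m["fy"]*c[1]/c[2]
def hsv(im,lo,hi):
    return cv2.inRange(cv2.cvtColor(im,cv2.COLOR_RGB2HSV),np.array(lo),np.array(hi))
def blob(mask):
    n,l,s,c=cv2.connectedComponentsWithStats(mask);i=1+np.argmax(s[1:,4]);return s[i],c[i],(l==i).astype(np.uint8)*255
E
python3 - <<'E'
from h import *
top=cv2.imread("pics/top0.png")[...,::-1];side=cv2.imread("pics/side0.png")[...,::-1]
mt=robot.camera_model("top");ms=robot.camera_model("side");print(mt.keys())
for n,im,m in(("t",top,mt),("s",side,ms)):
    s,c,k=blob(hsv(im,(20,120,80),(35,255,255)));print(n,s,c)
    # black knob inside/above
    x,y,w,h=s[:4];dark=np.zeros(im.shape[:2],np.uint8)
    y0=y-14 if n=="s" else y
    reg=(im[y0:y+h,x:x+w].max(2)<70).astype(np.uint8)*255;dark[y0:y+h,x:x+w]=reg
    ks,kc,_=blob(dark);print(" knob",ks,kc)
    if n=="t":
        kt=kc; (cx,cy),r=cv2.minEnclosingCircle(cv2.findContours(k,0,2)[0][0]);print("circ",cx,cy,r)
        for z in(.136,.16):print(z,onz(m,cx,cy,.136),onz(m,*kc,.16))
    else:
        kk=kc
print("knob",cross(mt,kt,ms,kk))
for n,p,z in(("bottle",(170,214),.123),("flaskbase",(240,152),0.05),("counter",(196,165),.02)):print(n,onz(mt,*p,z))
cr=cv2.resize(top[140:260,140:300],None,fx=5,fy=5,interpolation=cv2.INTER_CUBIC)
cv2.imwrite("pics/crop1.png",cr[...,::-1])
E
```

```text
dict_keys(['fx', 'fy', 'cx', 'cy', 'extrinsics'])
t [221 186  23  23 355] [231.93521127 197.26478873]
 knob [227 192  10  10  72] [231.5        196.66666667]
circ 231.54721069335938 197.01931762695312 11.885078430175781
0.136 [ 0.56975394 -0.01982909  0.136     ] [ 0.56837131 -0.0209093   0.16      ]
0.16 [ 0.56975394 -0.01982909  0.136     ] [ 0.56837131 -0.0209093   0.16      ]
s [240 181  22  34 382] [253.88481675 195.53403141]
 knob [248 175   7   9  57] [250.70175439 178.8245614 ]
knob (array([ 0.56978136, -0.0202988 ,  0.14824231]), np.float64(0.0006129043955461049))
bottle [0.5240931  0.13091351 0.123     ]
flaskbase [ 0.70282792 -0.03397456  0.05      ]
counter [0.66788181 0.08936037 0.02      ]
```

View pics/crop1.png

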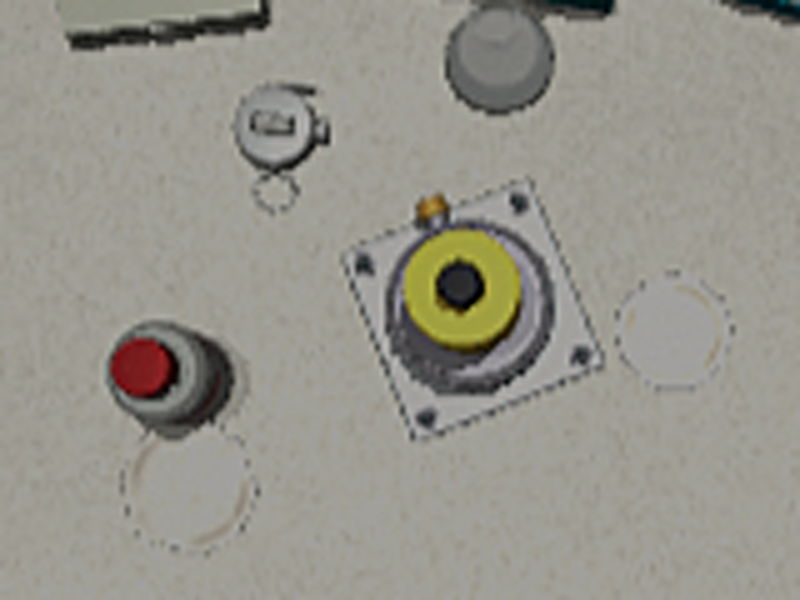

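The crop shows the small vessel with the yellow cap and black knob at top-view pixel (231.5,197), and the brass stub at about (226,181), up and to the left. The knob triangulates to z=0.148 (expected 0.136–0.160), which agrees. I'll keep away from the two pale rings on the worktop at (275,206) and (178,238). Moving over the cap.

```bash
python3 -m inch '[0,0,-0.19,0,0,0,1, 0.143,-0.1076,0,0,0,0,1, 0.143,-0.1076,0,0,0,0,1, 0.143,-0.1076,0,0,0,0,1, 0.143,-0.1076,0,0,0,0,1]' 
python3 -m inch '[0.143,-0.1076,0,0,0,0,1, 0.143,-0.1076,0,0,0,0,1, 0.143,-0.1076,0,0,0,0,1, 0.143,-0.1076,0,0,0,0,1, 0.143,-0.1076,0,0,0,0,1]' 
python3 -m inch '[0.143,-0.1076,0,0,0,0,1, 0.143,-0.1076,0,0,0,0,1, 0.143,-0.1076,0,0,0,0,1, 0.143,-0.1076,0,0,0,0,1, 0.143,-0.1076,0,0,0,0,1]' 
python3 -m inch '[0,0,0,0,0,0,1, 0,0,0,0,0,0,1]'
python3 - <<'E'
from h import *
s=robot.state();print(s['time'],s['ee_pos'],s['eef_rot'],s['qpos'],s['wrist_force'])
m=robot.camera_model("wrist");im=robot.capture("wrist");cv2.imwrite("pics/w1.png",im[...,::-1])
print(np.round(m["extrinsics"],3).tolist(),m["fx"],m["cx"],m["cy"],proj(m,[.5698,-.0203,.16]))
E
```

```text
time: 0.6
ee_pos: [0.3713, -0.4189, 0.2974]
eef_rot: [-180.0, 0.0, 26.6]
wrist_force: [1.3, -1.0, 0.3]
finger_gap: 0.0854
gripper_force: 0.0
time: 1.1
ee_pos: [0.4707, -0.2186, 0.2976]
eef_rot: [-180.0, 0.0, 26.6]
wrist_force: [0.6, -0.7, -0.6]
finger_gap: 0.0855
gripper_force: 0.0
time: 1.6
ee_pos: [0.5702, -0.0185, 0.2975]
eef_rot: [180.0, 0.0, 26.6]
wrist_force: [0.7, 0.3, 0.1]
finger_gap: 0.0853
gripper_force: 0.0
time: 1.8
ee_pos: [0.5698, -0.0187, 0.2972]
eef_rot: [-180.0, 0.1, 26.8]
wrist_force: [0.7, 0.0, -0.1]
finger_gap: 0.0858
gripper_force: 0.0
1.8 [ 0.56982859 -0.01874039  0.29715054] [-1.79956576e+02  6.02315179e-02  2.68124399e+01] [ 27.30983365   9.74094045 -31.72930843  89.73907908   5.13760305
  82.05803748 -67.95427585] [ 0.73077281  0.02628856 -0.10737553]
[[0.451, 0.86, 0.241, 0.63], [-0.893, 0.434, 0.121, 0.012], [-0.001, -0.269, 0.963, 0.42], [0.0, 0.0, 0.0, 1.0]] 327.0765597230199 256.41886547619606 191.3395662779716 (np.float64(258.7003990026788), np.float64(186.36636571512042))
```

View pics/w1.png

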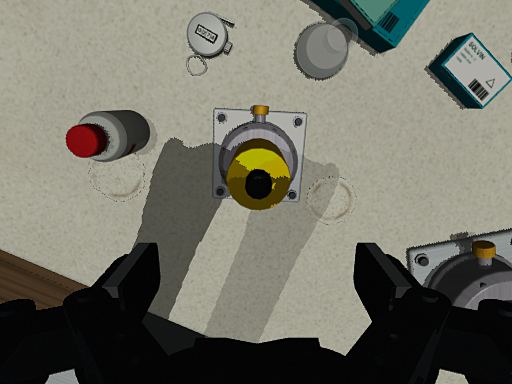

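The knob is at (258,183) in the wrist view, as predicted (258.7,186). The stub at (261,110) lies along tool x, so the vessel yaw is about 27°. Descending and gripping the knob.

```bash
python3 -m inch '[0,0.0055,0.137,0,0,0,1, 0,0,0.137,0,0,0,1, 0,0,0.137,0,0,0,1, 0,0,0.137,0,0,0,1, 0,0,0,0,0,0,0.2]' 40
python3 -m inch '[0,0,0,0,0,0,0.1, 0,0,0,0,0,0,0.1, 0,0,0,0,0,0,0.1, 0,0,0,0,0,0,0.1,0,0,0,0,0,0,0.1]' 40
python3 -c "
from workcell import robot
print(robot.finger_overhang)"
```

```text
time: 2.35
ee_pos: [0.5665, -0.0239, 0.1559]
eef_rot: [-179.8, 0.5, 26.4]
wrist_force: [0.6, 0.4, -0.8]
finger_gap: 0.073
gripper_force: 0.0
time: 2.85
ee_pos: [0.5717, -0.021, 0.1628]
eef_rot: [179.9, -0.2, 26.6]
wrist_force: [-1.3, 1.2, 6.8]
finger_gap: 0.0214
gripper_force: 39.2
0.019
```

```bash
python3 -m inch '[0,0,-0.04,0,0,0,0.1, 0,0,-0.09,0,0,0,0.1, 0,0,-0.09,0,0,0,0.1, 0,0,-0.09,0,0,0,0.1,0,0,-0.09,0,0,0,0.1]' 40
python3 -m inch '[0,0,0,0,0,0,0.1, 0,0,0,0,0,0,0.1]' 40
python3 - <<'E'
from h import *
ms=robot.camera_model("side");mt=robot.camera_model("top")
a=robot.capture("side");s=robot.state();b=robot.capture("wrist");p=s['ee_pos'];print(p,s['eef_rot'])
# cap bottom rim in the side picture, lateral checks
st,c,k=blob(hsv(a,(20,120,80),(35,255,255)));print(st,c)
o,d=ray(ms,c[0],st[1]+st[3]-1)
t=(-0.0203-.029-o[1])/d[1];print("rim front point",o+d*t)
cv2.imwrite("pics/l1.png",np.vstack([cv2.resize(a[130:270,180:330],(600,560))])[...,::-1])
psi=np.radians(s['eef_rot'][2]);D=np.array([.46,-.08])-p[:2];print("tool units",(D@[np.cos(psi),np.sin(psi)])/.25,(D@[np.sin(psi),-np.cos(psi)])/.25)
E
```

```text
time: 3.35
ee_pos: [0.5703, -0.0214, 0.2621]
eef_rot: [180.0, 0.0, 26.6]
wrist_force: [0.3, 0.3, -1.4]
finger_gap: 0.0212
gripper_force: 39.4
time: 3.55
ee_pos: [0.5705, -0.0214, 0.261]
eef_rot: [180.0, -0.0, 26.6]
wrist_force: [0.3, -0.2, -2.0]
finger_gap: 0.0211
gripper_force: 39.4
[ 0.57001353 -0.02141317  0.2599644 ] [-1.79975241e+02  7.20670752e-02  2.66296711e+01]
[240 145  22  34 625] [250.5792 161.0432]
rim front point [ 0.5696091 -0.0493     0.1596377]
tool units -0.49841380206902997 0.012246309684806805
```

View pics/l1.png

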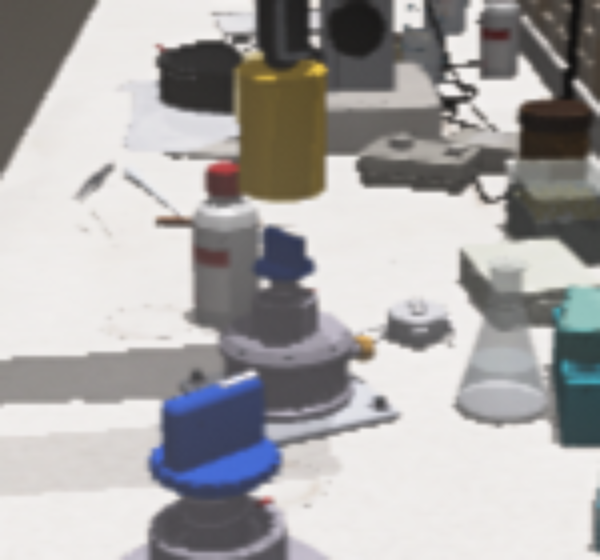

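The lift succeeded: the cap (crop (285,130)) is clear of the blue plug (crop (285,250)), with its rim at about 0.156–0.16 m. Carrying it to (0.46,−0.08), which is bare worktop.

```bash
python3 -m inch '[-0.1,0.004,0,0,0,0,0.1, -0.15,0.004,0,0,0,0,0.1, -0.15,0.004,0,0,0,0,0.1, -0.1,0,0,0,0,0,0.1, 0,0,0,0,0,0,0.1]'
python3 -m inch '[0,0,0.1,0,0,0,0.1, 0,0,0.15,0,0,0,0.1, 0,0,0.15,0,0,0,0.1, 0,0,0.12,0,0,0,0.1, 0,0,0.06,0,0,0,0.1]'
python3 -m inch '[0,0,0,0,0,0,0.1, 0,0,0.01,0,0,0,0.1, 0,0,0.01,0,0,0,0.1, 0,0,0,0,0,0,0.1]'
python3 -m inch '[0,0,0.008,0,0,0,0.1, 0,0,0.008,0,0,0,0.1, 0,0,0,0,0,0,0.1]'
```

```text
time: 4.15
ee_pos: [0.457, -0.0824, 0.2596]
eef_rot: [-180.0, 0.2, 26.4]
wrist_force: [-0.2, -0.1, -1.5]
finger_gap: 0.0212
gripper_force: 39.4
time: 4.65
ee_pos: [0.4581, -0.0789, 0.112]
eef_rot: [-179.7, 0.2, 26.7]
wrist_force: [0.3, 0.4, -0.6]
finger_gap: 0.021
gripper_force: 39.4
time: 5.05
ee_pos: [0.4607, -0.08, 0.1114]
eef_rot: [179.9, -0.1, 26.6]
wrist_force: [0.7, 0.5, -1.3]
finger_gap: 0.0209
gripper_force: 39.4
time: 5.35
ee_pos: [0.4604, -0.0801, 0.107]
eef_rot: [180.0, -0.0, 26.6]
wrist_force: [-0.2, -0.7, 0.1]
finger_gap: 0.0213
gripper_force: 39.4
```

```bash
python3 -m inch '[0,0,0.006,0,0,0,0.1, 0,0,0,0,0,0,0.1]'
python3 -m inch '[0,0,0.006,0,0,0,0.1, 0,0,0,0,0,0,0.1]'
python3 - <<'E'
from h import *
ms=robot.camera_model("side");a=robot.capture("side")
st,c,k=blob(hsv(a,(20,120,80),(35,255,255)));print(st,c)
o,d=ray(ms,c[0],st[1]+st[3]-1);t=(-0.08-.029-o[1])/d[1];print("rim front",o+d*t)
E
```

```text
time: 5.55
ee_pos: [0.4611, -0.0798, 0.1069]
eef_rot: [179.9, -0.1, 26.6]
wrist_force: [-2.6, 0.5, 9.3]
finger_gap: 0.0213
gripper_force: 40.3
time: 5.75
ee_pos: [0.4617, -0.0796, 0.1068]
eef_rot: [179.9, -0.1, 26.7]
wrist_force: [-4.8, 1.9, 18.3]
finger_gap: 0.0215
gripper_force: 41.3
[198 211  21   8 100] [207.49 214.73]
rim front [ 0.46207513 -0.109       0.07818795]
```

Contact at about 18 N, so the rim is down. I'll ease the push, open, rise and go back over the plug.

```bash
python3 -m inch '[0,0,-0.01,0,0,0,0.1, 0,0,0,0,0,0,0.5, 0,0,0,0,0,0,0.6, 0,0,0,0,0,0,0.6, 0,0,0,0,0,0,0.6]'
python3 -m inch '[0,0,-0.05,0,0,0,0.6, 0,0,-0.15,0,0,0,0.6, 0,0,-0.15,0,0,0,0.6, 0,0,-0.15,0,0,0,0.6, 0.1,0,-0.08,0,0,0,0.6]'
python3 -m inch '[0.06,0,0,0,0,0,0.6, 0.04,0,0,0,0,0,0.6, 0,0,0,0,0,0,0.6, 0,0,0,0,0,0,0.6]'
python3 - <<'E'
from h import *
s=robot.state();print(s['time'],s['ee_pos'],s['eef_rot'],s['qpos'])
m=robot.camera_model("wrist");w=robot.capture("wrist");t=robot.capture("top")
np.savez("w2.npz",E=m["extrinsics"])
cv2.imwrite("pics/w2.png",w[...,::-1]);cv2.imwrite("pics/t2.png",t[...,::-1])
cv2.imwrite("pics/w2b.png",np.hstack([cv2.resize(w,(560,420)),cv2.resize(t[170:260,210:260],(233,420))])[...,::-1])
E
```

```text
time: 6.3
ee_pos: [0.4599, -0.0801, 0.106]
eef_rot: [-180.0, 0.0, 26.6]
wrist_force: [0.2, -0.0, -0.5]
finger_gap: 0.0514
gripper_force: 0.0
time: 6.8
ee_pos: [0.4825, -0.0707, 0.2557]
eef_rot: [179.7, -0.1, 26.4]
wrist_force: [1.0, -0.2, -0.0]
finger_gap: 0.0514
gripper_force: 0.0
time: 7.2
ee_pos: [0.504, -0.0578, 0.2506]
eef_rot: [-179.9, 0.1, 26.6]
wrist_force: [-0.3, 0.6, 0.5]
finger_gap: 0.0513
gripper_force: 0.0
7.2 [ 0.50402746 -0.05782767  0.25064131] [-1.79943506e+02  1.01510132e-01  2.66347124e+01] [ 33.28477623   2.45469786 -30.35958157 101.99350093   1.27933102
  76.00762859 -60.7291065 ]
```

View pics/w2b.png

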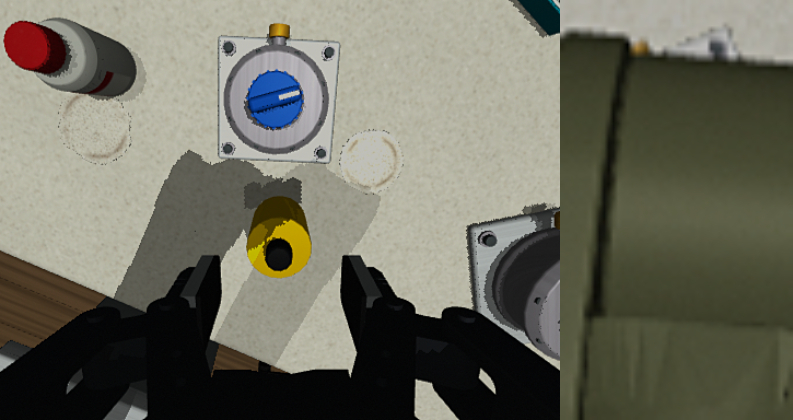

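The cap stands upright on the worktop at wrist crop (278,245). The plug disc is at (275,98), with the wing's white mark pointing right at (289,96). Now I'll measure the wing's axis, direction and height from the wrist and side views.

Run:
```python
from h import *
w=cv2.imread("pics/w2.png")[...,::-1];m=robot.camera_model("wrist")
ms=robot.camera_model("side");a=robot.capture("side")
sub=w.copy();sub[200:]=0
st,c,k=blob(hsv(sub,(100,120,60),(125,255,255)));print("blue",st,c)
(cx,cy),(A,B),ang=cv2.fitEllipse(max(cv2.findContours(k,0,2)[0],key=len));print(cx,cy,A,B)
pd=onz(m,cx,cy,.098+.006);print("disc centre",pd)
x,y,ww,h=st[:4]
wm=np.zeros(w.shape[:2],np.uint8);wm[y:y+h,x:x+ww]=(w[y:y+h,x:x+ww].min(2)>150)*255
wm=wm&cv2.morphologyEx(k,cv2.MORPH_CLOSE,np.ones((9,9)))
ys,xs=np.nonzero(wm);pts=np.array([onz(m,u,v,.125) for u,v in zip(xs,ys)])
cm=pts.mean(0);U,S,V=np.linalg.svd(pts[:,:2]-cm[:2]);d=V[0]
ax=np.array([.570,-.0205]);d=d*np.sign(d@(cm[:2]-ax))
print("mark",len(xs),xs.mean(),ys.mean(),cm,"pca dir",np.degrees(np.arctan2(d[1],d[0])),"from axis",np.degrees(np.arctan2(*(cm[:2]-ax)[::-1])))
# stub
st2,c2,_=blob(hsv(sub,(10,120,80),(28,255,255))&((np.arange(384)[:,None]<60)*255).astype(np.uint8)&((np.arange(512)[None]>200)*255).astype(np.uint8))
ps=onz(m,*c2,.030);print("stub",st2,c2,ps,np.degrees(np.arctan2(ps[1]-ax[1],ps[0]-ax[0])))
b=hsv(a,(100,120,40),(125,255,255));b[:180]=0;b[:,:235]=0;b[225:]=0;b[:,275:]=0
ss,sc,_=blob(b);print("side blue",ss,sc)
for v in(ss[1],ss[1]+ss[3]-1):
    o,dd=ray(ms,sc[0],v);t=(-.0205-o[1])/dd[1];print(o+dd*t)
print("cross wing",cross(m,(cx,cy),ms,sc))
```

```text
blue [ 225   63   53   55 1948] [250.52258727  90.4389117 ]
249.97764587402344 90.5492172241211 47.5659065246582 53.102935791015625
disc centre [ 0.56840652 -0.01963242  0.104     ]
mark 77 262.7792207792208 84.98701298701299 [ 0.57569458 -0.02684246  0.125     ] pca dir -96.91716598664203 from axis -48.08094077388028
stub [247  21  17  13 193] [254.99481865  26.97927461] [0.62378449 0.00394666 0.03      ] 24.443217591553353
side blue [244 195  14   4  36] [249.77777778 196.61111111]
[ 0.56685801 -0.0205      0.1036032 ]
[ 0.56670269 -0.0205      0.09514519]
cross wing (array([ 0.56763039, -0.01948161,  0.09870529]), np.float64(0.0017040746146678493))
```

Run:
```python
from h import *
w=cv2.imread("pics/w2.png")[...,::-1]
np.set_printoptions(linewidth=250)
E=np.load("w2.npz")["E"];m=robot.camera_model("wrist");m=dict(m);m["extrinsics"]=E
r=w[60:122,222:282]
wm=np.zeros(w.shape[:2],np.uint8);wm[68:112,230:276]=(w[68:112,230:276].min(2)>110)*255
st,c,k=blob(wm);print("white",st,c)
ys,xs=np.nonzero(k);pts=np.array([onz(m,u,v,.125)[:2] for u,v in zip(xs,ys)]);d=np.linalg.svd(pts-pts.mean(0))[2][0];print("pca",np.degrees(np.arctan2(d[1],d[0])),pts.mean(0),len(xs))
cv2.imwrite("pics/w2c.png",cv2.resize(r,(600,600),interpolation=cv2.INTER_CUBIC)[...,::-1])
```

```text
white [255  82  19   9  83] [264.          86.21686747]
pca 131.42934670452408 [ 0.57534313 -0.02758687] 83
```

View pics/w2c.png

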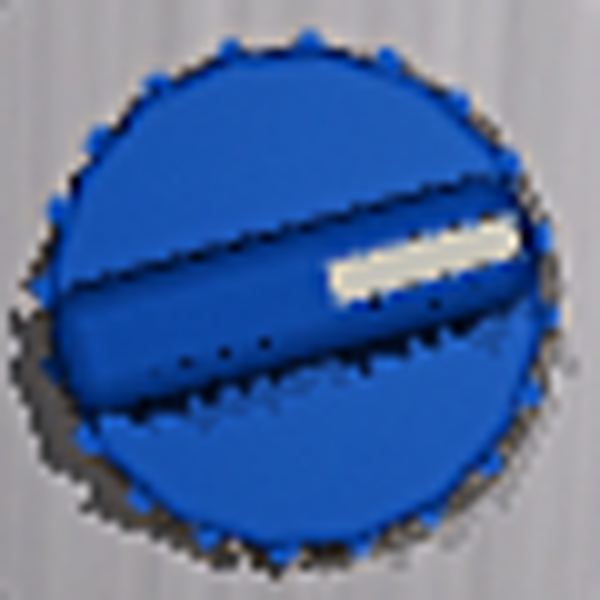

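The wing's white end heads −48.6° in the world and the axis is at about (0.569,−0.020). The stub is at about 24.5°, so plug_turn is about −73° (−1.28 rad), within the stated range. The heights (disc 0.097–0.103, wing top about 0.125) also agree. Moving above the plug and aligning with the wing.

```bash
python3 -m inch '[0.15,-0.009,0,0,0,0,0.6, 0.15,-0.009,0,0,0,0,0.6, 0,0,0,0,0,0.0464,0.6, 0,0,0,0,0,0.0464,0.6, 0,0,0,0,0,0.0464,0.6]'
python3 -m inch '[0,0,0,0,0,0.0464,0.6, 0,0,0,0,0,0.0464,0.6, 0,0,0,0,0,0.0464,0.6, 0,0,0,0,0,0.0464,0.6, 0,0,0,0,0,0.0464,0.6]'
python3 -m inch '[0,0,0,0,0,0.0464,0.6, 0,0,0.05,0,0,0,0.6, 0,0,0.05,0,0,0,0.6, 0,0,0,0,0,0,0.6, 0,0,0,0,0,0,0.6]'
python3 - <<'E'
from h import *
s=robot.state();print(s['time'],s['ee_pos'],s['eef_rot'],s['qpos'][6])
m=robot.camera_model("wrist");w=robot.capture("wrist")
cv2.imwrite("pics/w3.png",w[...,::-1])
for p in([.569,-.0203,.125],[.569+.0094*np.cos(np.radians(-48.6)),-.0203+.0094*np.sin(np.radians(-48.6)),.125],[.569,-.0203,.103]):print(proj(m,p))
st,c,k=blob(hsv(w,(100,120,60),(125,255,255)));print("blue",st,c)
x,y,ww,h=st[:4];wm=np.zeros(w.shape[:2],np.uint8);wm[y:y+h,x:x+ww]=(w[y:y+h,x:x+ww].min(2)>110)*255
wm&=cv2.erode(cv2.morphologyEx(k,cv2.MORPH_CLOSE,np.ones((21,21))),np.ones((5,5)))
st,c,k=blob(wm);print("white",st,c)
ys,xs=np.nonzero(k);pts=np.array([onz(m,u,v,.125)[:2] for u,v in zip(xs,ys)]);d=np.linalg.svd(pts-pts.mean(0))[2][0];print("pca",np.degrees(np.arctan2(d[1],d[0])),pts.mean(0),len(xs))
E
```

```text
time: 7.85
ee_pos: [0.5695, -0.0202, 0.2507]
eef_rot: [-180.0, 0.1, 1.2]
wrist_force: [0.5, 0.2, -0.5]
finger_gap: 0.0516
gripper_force: 0.0
time: 8.35
ee_pos: [0.5693, -0.0205, 0.251]
eef_rot: [180.0, 0.0, -40.6]
wrist_force: [-0.4, 0.0, -0.4]
finger_gap: 0.0511
gripper_force: 0.0
time: 8.85
ee_pos: [0.5693, -0.02, 0.2253]
eef_rot: [179.9, 0.1, -48.5]
wrist_force: [0.9, -0.4, -0.3]
finger_gap: 0.0518
gripper_force: 0.0
8.85 [ 0.56929445 -0.02004377  0.22532209] [ 1.79926753e+02  7.54135609e-02 -4.84582634e+01] -143.06161655906826
(np.float64(256.69127155816994), np.float64(198.2156363754156))
(np.float64(256.7221398294414), np.float64(185.47129078000745))
(np.float64(256.6225766054874), np.float64(190.03564967767437))
blue [ 230  163   54   52 1034] [253.47388781 183.33075435]
white [255 176   4  14  56] [256.5 182.5]
pca 131.5259707504785 [ 0.57676067 -0.02885852] 56
```

View pics/w3.png

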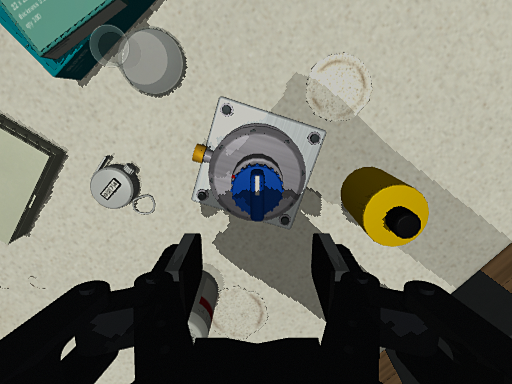

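The wing lies straight along the tool x axis (mark at (256.5,182.5), predicted column 256.7). q7 is −143 at yaw −48.5, so there is room to turn counter-clockwise. I'll descend and close loosely to about 13 mm so the plug stays free to drop, then check.

```bash
python3 -m inch '[0,0,0.13,0,0,0,0.5, 0,0,0.13,0,0,0,0.4, 0,0,0.08,0,0,0,0.3, 0,0,0.04,0,0,0,0.2, 0,0,0.008,0,0,0,0.155]' 20
python3 -m inch '[0,0,0,0,0,0,0.155, 0,0,0,0,0,0,0.155, 0,0,0,0,0,0,0.155]' 20
cat > look.py <<'E'
from h import *
import sys
s=robot.state();m=robot.camera_model("wrist");w=robot.capture("wrist");a=robot.capture("side");ms=robot.camera_model("side")
n=sys.argv[1];cv2.imwrite(f"pics/{n}w.png",w[...,::-1]);cv2.imwrite(f"pics/{n}s.png",a[...,::-1])
print("t",round(s['time'],2),np.round(s['ee_pos'],4),"yaw",round(s['eef_rot'][2],1),"F",np.round(s['wrist_force'],1),"T",np.round(s['torque'],2),"gap",round(s['finger_gap'],4),round(s['gripper_force'],1),"q7",round(s['qpos'][6],1))
b=hsv(w,(100,120,50),(125,255,255));st,c,k=blob(b);print("blue",st,np.round(c,1))
wh=((w.min(2)>110)&(cv2.morphologyEx(k,cv2.MORPH_CLOSE,np.ones((25,25)))>0)).astype(np.uint8)*255
if wh.any():print("white",*[np.round(q,1) for q in blob(wh)[:2]])
print("pred wingtop",[np.round(proj(m,[.569,-.0203,z]),1).tolist() for z in(.125,.117)])
b=hsv(a,(100,120,40),(125,255,255));b[:180]=0;b[:,:235]=0;b[222:]=0;b[:,275:]=0
if b.any():
    st,c,_=blob(b);print("side",st,np.round(c,2))
E
python3 look.py g1
```

```text
time: 9.4
ee_pos: [0.5695, -0.02, 0.1286]
eef_rot: [179.9, 0.1, -48.5]
wrist_force: [-0.3, 0.3, 0.2]
finger_gap: 0.0135
gripper_force: 0.0
time: 9.7
ee_pos: [0.5707, -0.02, 0.1306]
eef_rot: [-179.9, -0.1, -48.5]
wrist_force: [-0.5, 0.3, 0.3]
finger_gap: 0.0135
gripper_force: 0.0
t 9.7 [ 0.5707 -0.02    0.1306] yaw -48.5 F [-0.5  0.3  0.3] T [0.04 0.04 0.01] gap 0.0135 0.0 q7 -145.1
blue [ 220  200   82   79 1542] [258.6 225.8]
pred wingtop [[259.8, 263.1], [259.7, 254.8]]
side [250 196   8   3  11] [254.09 197.27]
```

View pics/g1w.png

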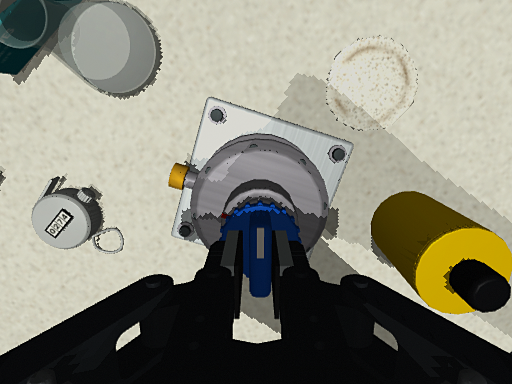

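The fingers straddle the wing without touching it; the mark is at (261,242) and the stub at (178,176). Turning counter-clockwise loosely, first about 73°.

```bash
python3 -m inch '[0,0,0,0,0,-0.045,0.155, 0,0,0,0,0,-0.045,0.155, 0,0,0,0,0,-0.045,0.155, 0,0,0,0,0,-0.045,0.155, 0,0,0,0,0,-0.045,0.155]' 20
python3 -m inch '[0,0,0,0,0,-0.045,0.155, 0,0,0,0,0,-0.045,0.155, 0,0,0,0,0,-0.045,0.155, 0,0,0,0,0,-0.045,0.155, 0,0,0,0,0,0,0.155]' 20
python3 - <<'E'
s=open("look.py").read()
i=s.index("wh=(");j=s.index('print("pred')
s=s[:i]+'''H=cv2.cvtColor(w,cv2.COLOR_RGB2HSV);reg=np.zeros(b.shape,np.uint8);reg[205:275,235:290]=255
wh=reg&cv2.inRange(H,(0,0,80),(180,110,255))&cv2.morphologyEx(k,cv2.MORPH_CLOSE,np.ones((31,31)))
if wh.any():
    q=blob(wh);ys,xs=np.nonzero(q[2]);P=np.array([onz(m,u,v,.125)[:2] for u,v in zip(xs,ys)]);d=np.linalg.svd(P-P.mean(0))[2][0]
    print("mark",q[0],np.round(q[1],1),"dir",round(np.degrees(np.arctan2(d[1],d[0]))%180,1),"centre",np.round(P.mean(0),4))
'''+s[j:]
open("look.py","w").write(s)
E
python3 look.py g2
```

```text
time: 10.3
ee_pos: [0.5694, -0.0203, 0.13]
eef_rot: [179.9, 0.1, -7.7]
wrist_force: [-3.9, -0.7, 4.4]
finger_gap: 0.0133
gripper_force: 4.3
time: 10.8
ee_pos: [0.57, -0.0201, 0.1301]
eef_rot: [180.0, -0.0, 24.5]
wrist_force: [0.7, 0.4, -0.1]
finger_gap: 0.0136
gripper_force: 0.0
t 10.8 [ 0.57   -0.0201  0.1301] yaw 24.5 F [ 0.7  0.4 -0.1] T [-0.01 -0.01 -0.02] gap 0.0136 0.0 q7 -74.8
blue [ 242  227   30   72 1292] [256.  265.4]
mark [254 230  11  31 202] [259.1 244.4] dir 16.8 centre [ 0.578  -0.0173]
pred wingtop [[256.8, 264.4], [256.8, 256.0]]
side [256 196   2   1   2] [256.5 196. ]
```

View pics/g2w.png

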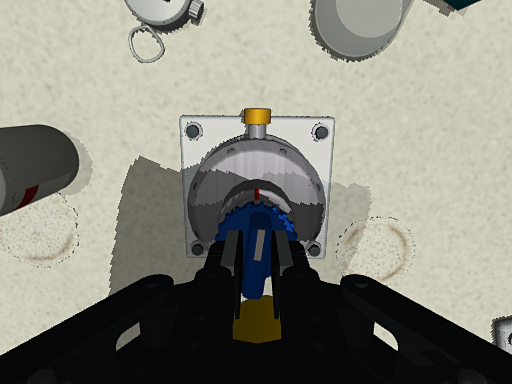

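View: the red mark at (257,194) and stub at (257,118) are straight up, so the vessel yaw is about 24.5°. The white mark at (259,244) points to 16.8°, so plug_turn is about −0.13. It has not dropped yet, so I go on in small steps.

```bash
python3 -m inch '[0,0,0,0,0,-0.028,0.155, 0,0,0,0,0,-0.028,0.155, 0,0,0,0,0,0,0.155]' 20 | grep rot
python3 look.py g3
python3 -m inch '[0,0,0,0,0,-0.017,0.155, 0,0,0,0,0,0,0.155]' 20| grep rot
python3 look.py g4
```

```text
eef_rot: [180.0, -0.0, 34.4]
t 11.2 [ 0.57   -0.0199  0.1293] yaw 34.4 F [-1.   0.1  0.4] T [-0.01  0.03 -0.01] gap 0.0132 0.0 q7 -65.4
blue [ 214  204   84   97 2620] [255.1 245.6]
mark [254 231  10  31 208] [258.5 245.5] dir 28.2 centre [ 0.5771 -0.0156]
pred wingtop [[256.9, 265.5], [256.9, 257.0]]
side [256 196   2   1   2] [256.5 196. ]
eef_rot: [180.0, 0.0, 37.4]
t 11.5 [ 0.5699 -0.02    0.1293] yaw 37.4 F [-0.6  0.1  0.4] T [-0.03  0.02 -0.02] gap 0.0135 0.0 q7 -62.5
blue [ 214  203   83   96 2693] [255.4 244.1]
mark [254 230   8  30 201] [257.5 244.6] dir 33.6 centre [ 0.5769 -0.0146]
pred wingtop [[256.8, 265.3], [256.8, 256.8]]
side [257 198   1   1   1] [257. 198.]
```

```bash
python3 -m inch '[0,0,0,0,0,-0.012,0.155, 0,0,0,0,0,0,0.155]' 20| grep rot
python3 look.py g5|grep -v side
python3 -m inch '[0,0,0,0,0,-0.012,0.155, 0,0,0,0,0,0,0.155]' 20| grep rot
python3 look.py g6|grep -v side
```

```text
eef_rot: [180.0, 0.0, 39.6]
t 11.8 [ 0.5699 -0.02    0.1293] yaw 39.6 F [-0.5 -0.5 -0.7] T [0.03 0.04 0.01] gap 0.0135 0.0 q7 -60.4
blue [ 216  199   80   92 2755] [255.2 237.9]
mark [254 224   9  29 193] [257.7 237.9] dir 34.6 centre [ 0.5791 -0.0125]
pred wingtop [[256.7, 265.3], [256.7, 256.7]]
eef_rot: [180.0, -0.0, 41.8]
t 12.1 [ 0.5699 -0.02    0.1293] yaw 41.8 F [-0.4 -0.1  1. ] T [ 0.01 -0.01 -0.03] gap 0.013 0.0 q7 -58.3
blue [ 216  200   80   91 2743] [254.9 237.9]
mark [254 224  10  30 197] [258.5 238. ] dir 34.8 centre [ 0.579  -0.0124]
pred wingtop [[256.7, 265.3], [256.7, 256.7]]
```

The plug dropped at step g5: the mark jumped from v=244.6 to 237.9 and the plug then stayed at 34.7° while the tool moved on. So the drop is at plug_turn ≈ 0.18. Now I open, go around +173° to yaw 214.7 and regrip for the forward turn.

```bash
python3 -m inch '[0,0,0,0,0,0.01,0.3, 0,0,0,0,0,0,0.6, 0,0,0,0,0,0,0.6, 0,0,0,0,0,0,0.6, 0,0,0,0,0,0,0.6]' 20
python3 -m inch '[0,0,0,0,0,-0.046,0.6, 0,0,0,0,0,-0.046,0.6, 0,0,0,0,0,-0.046,0.6, 0,0,0,0,0,-0.046,0.6, 0,0,0,0,0,-0.046,0.6]' |grep rot
python3 -m inch '[0,0,0,0,0,-0.046,0.6, 0,0,0,0,0,-0.046,0.6, 0,0,0,0,0,-0.046,0.6, 0,0,0,0,0,-0.046,0.6, 0,0,0,0,0,-0.046,0.6]' |grep rot
python3 -m inch '[0,0,0,0,0,-0.046,0.6, 0,0,0,0,0,-0.046,0.6, 0,0,0,0,0,-0.046,0.6, 0,0,0,0,0,-0.046,0.6, 0,0,0,0,0,-0.046,0.6]' |grep rot
python3 -m inch '[0,0,0,0,0,-0.046,0.6, 0,0,0,0,0,-0.046,0.6, 0,0,0,0,0,-0.046,0.6, 0,0,0,0,0,-0.046,0.6, 0,0,0,0,0,-0.046,0.6]' |grep rot
python3 -m inch '[0,0,0,0,0,-0.046,0.6, 0,0,0.015,0,0,0,0.6, 0,0,0.015,0,0,0,0.6, 0,0,0,0,0,0,0.6]'
python3 look.py g7
```

```text
time: 12.7
ee_pos: [0.5699, -0.0199, 0.1293]
eef_rot: [180.0, 0.0, 40.0]
wrist_force: [0.2, 0.2, 0.2]
finger_gap: 0.0514
gripper_force: 0.0
eef_rot: [180.0, 0.0, 81.8]
eef_rot: [-180.0, 0.0, 123.2]
eef_rot: [-180.0, 0.0, 164.5]
eef_rot: [-180.0, -0.0, -154.1]
time: 15.1
ee_pos: [0.5694, -0.0202, 0.121]
eef_rot: [180.0, -0.1, -146.2]
wrist_force: [-0.6, 0.4, 1.0]
finger_gap: 0.0509
gripper_force: 0.0
t 15.1 [ 0.5694 -0.0202  0.121 ] yaw -146.2 F [-0.6  0.4  1. ] T [ 0.01 -0.01 -0.04] gap 0.0509 0.0 q7 99.6
blue [ 215  201   85   97 4700] [257.  243.8]
mark [254 272   7   3  21] [257. 273.] dir 123.7 centre [ 0.5688 -0.0198]
pred wingtop [[255.7, 272.7], [255.8, 263.3]]
```

```bash
python3 -m inch '[0,0,0,0,0,-0.005,0.3, 0,0,0,0,0,0,0.05, 0,0,0,0,0,0,0.05, 0,0,0,0,0,0,0.05, 0,0,0,0,0,0,0.05]' 30
python3 look.py g8
```

```text
time: 15.7
ee_pos: [0.5699, -0.0198, 0.1219]
eef_rot: [180.0, 0.0, -145.2]
wrist_force: [-0.4, 0.9, 1.5]
finger_gap: 0.0094
gripper_force: 33.0
t 15.7 [ 0.5699 -0.0198  0.1219] yaw -145.2 F [-0.4  0.9  1.5] T [0.1  0.14 0.01] gap 0.0094 33.0 q7 100.5
blue [ 215  199   84   97 3000] [257.1 235.1]
mark [254 269   7   6  36] [256.9 271.9] dir 114.3 centre [ 0.5693 -0.0194]
pred wingtop [[255.7, 270.2], [255.7, 261.0]]
side [257 198   1   1   1] [257. 198.]
```

View pics/g8w.png

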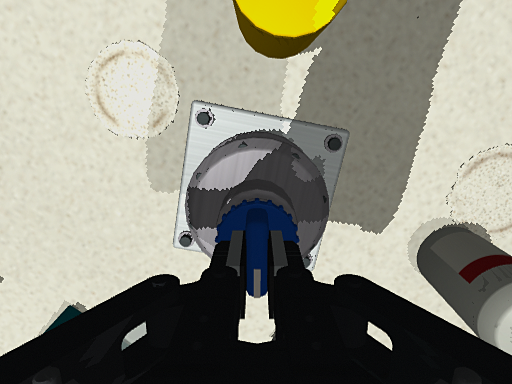

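The grip is square on the wing: the mark is now on the near half at (257,283). Turning clockwise 180° while following the thread down by 4 mm.

```bash
for i in 1; do
python3 -m inch '[0,0,0.0008,0,0,0.0476,0.05, 0,0,0.0008,0,0,0.0476,0.05, 0,0,0.0008,0,0,0.0476,0.05, 0,0,0.0008,0,0,0.0476,0.05, 0,0,0.0008,0,0,0.0476,0.05]'
python3 -m inch '[0,0,0.0008,0,0,0.0476,0.05, 0,0,0.0008,0,0,0.0476,0.05, 0,0,0.0008,0,0,0.0476,0.05, 0,0,0.0008,0,0,0.0476,0.05, 0,0,0.0008,0,0,0.0476,0.05]'
done | grep -v time; python3 look.py g9
```

```text
ee_pos: [0.57, -0.0204, 0.121]
eef_rot: [-180.0, 0.0, 171.6]
wrist_force: [-0.6, -1.2, 2.1]
finger_gap: 0.0089
gripper_force: 33.0
ee_pos: [0.5697, -0.021, 0.12]
eef_rot: [-179.9, 0.1, 128.8]
wrist_force: [-1.3, -0.9, 2.1]
finger_gap: 0.0092
gripper_force: 33.1
t 16.8 [ 0.5697 -0.021   0.12  ] yaw 128.8 F [-1.3 -0.9  2.1] T [-0.29  0.36  0.07] gap 0.0092 33.1 q7 23.3
blue [ 215  198   84   98 3247] [256.1 233.5]
mark [253 269   7   6  36] [256.1 271.9] dir 49.4 centre [ 0.5685 -0.0198]
pred wingtop [[256.3, 273.5], [256.4, 263.9]]
side [251 199   7   3  11] [254.73 200.36]
```

Forces are low, so I continue: the remaining 94°, then release, return +180° and regrip.

```bash
python3 -m inch '[0,0,0.0008,0,0,0.0476,0.05, 0,0,0.0008,0,0,0.0476,0.05, 0,0,0.0008,0,0,0.0476,0.05, 0,0,0.0008,0,0,0.0476,0.05, 0,0,0.0008,0,0,0.0476,0.05]'
python3 -m inch '[0,0,0.0008,0,0,0.0476,0.05, 0,0,0.0008,0,0,0.0476,0.05, 0,0,0.0008,0,0,0.0476,0.05, 0,0,0.0008,0,0,0.0476,0.05, 0,0,0.0008,0,0,0.0476,0.05]' |grep -v time
python3 -m inch '[0,0,0.0008,0,0,0.0476,0.05, 0,0,0,0,0,0,0.05, 0,0,0,0,0,0,0.05]'
python3 look.py g10
python3 -m inch '[0,0,0,0,0,0,0.3, 0,0,0,0,0,0,0.6, 0,0,0,0,0,0,0.6, 0,0,0,0,0,0,0.6]'|grep -v time
python3 look.py g11
```

```text
time: 17.4
ee_pos: [0.5691, -0.0211, 0.1188]
eef_rot: [-179.9, 0.1, 86.1]
wrist_force: [-3.7, -2.2, 4.1]
finger_gap: 0.0093
gripper_force: 33.4
ee_pos: [0.5686, -0.0209, 0.1178]
eef_rot: [-179.9, 0.2, 43.3]
wrist_force: [-5.6, -1.8, 6.9]
finger_gap: 0.0095
gripper_force: 33.7
time: 18.2
ee_pos: [0.5685, -0.0207, 0.1175]
eef_rot: [-180.0, 0.2, 35.1]
wrist_force: [-4.6, -1.5, 5.0]
finger_gap: 0.0091
gripper_force: 33.5
t 18.2 [ 0.5685 -0.0207  0.1175] yaw 35.1 F [-4.6 -1.5  5. ] T [-0.37  1.12 -0.06] gap 0.0091 33.5 q7 -64.7
blue [ 215  201   84   96 2732] [256.5 237.2]
mark [254 270   6   5  30] [256.5 272. ] dir 125.2 centre [ 0.5703 -0.0189]
pred wingtop [[257.4, 276.2], [257.4, 266.2]]
side [257 200   1   1   1] [257. 200.]
ee_pos: [0.57, -0.0197, 0.1175]
eef_rot: [-180.0, -0.0, 34.9]
wrist_force: [-0.3, -0.6, 1.0]
finger_gap: 0.0512
gripper_force: 0.0
t 18.7 [ 0.57   -0.0197  0.1175] yaw 34.9 F [-0.3 -0.6  1. ] T [ 0.03 -0.   -0.03] gap 0.0512 0.0 q7 -64.9
blue [ 214  205   85   75 3155] [256.1 241.8]
mark [281 273   1   1   1] [281. 273.] dir 0.0 centre [ 0.577  -0.0262]
pred wingtop [[257.3, 280.2], [257.2, 270.1]]
```

```bash
python3 -m inch '[0,0,0,0,0,-0.0476,0.6, 0,0,0,0,0,-0.0476,0.6, 0,0,0,0,0,-0.0476,0.6, 0,0,0,0,0,-0.0476,0.6, 0,0,0,0,0,-0.0476,0.6]' |grep force
python3 -m inch '[0,0,0,0,0,-0.0476,0.6, 0,0,0,0,0,-0.0476,0.6, 0,0,0,0,0,-0.0476,0.6, 0,0,0,0,0,-0.0476,0.6, 0,0,0,0,0,-0.0476,0.6]' |grep force
python3 -m inch '[0,0,0,0,0,-0.0476,0.6, 0,0,0,0,0,-0.0476,0.6, 0,0,0,0,0,-0.0476,0.6, 0,0,0,0,0,-0.0476,0.6, 0,0,0,0,0,-0.0476,0.6]' |grep force
python3 -m inch '[0,0,0,0,0,-0.0476,0.6, 0,0,0,0,0,-0.0476,0.6, 0,0,0,0,0,-0.0476,0.6, 0,0,0,0,0,-0.0476,0.6, 0,0,0,0,0,-0.0476,0.6]' |grep force
python3 -m inch '[0,0,0,0,0,-0.0476,0.6, 0,0,0,0,0,0,0.3, 0,0,0,0,0,0,0.3, 0,0,0,0,0,0,0.3]' 30
python3 look.py g12
```

```text
wrist_force: [-0.6, -0.3, 0.8]
gripper_force: 0.0
wrist_force: [-0.6, 0.1, -0.4]
gripper_force: 0.0
wrist_force: [-0.1, 0.2, -0.5]
gripper_force: 0.0
wrist_force: [0.1, 0.7, 0.2]
gripper_force: 0.0
time: 21.2
ee_pos: [0.5699, -0.02, 0.1176]
eef_rot: [-180.0, -0.0, -145.3]
wrist_force: [0.2, 0.0, -0.1]
finger_gap: 0.0257
gripper_force: 0.0
t 21.2 [ 0.5699 -0.02    0.1176] yaw -145.3 F [ 0.2  0.  -0.1] T [-0.01  0.    0.02] gap 0.0257 0.0 q7 100.6
blue [ 217  198   82   99 4153] [257.  242.4]
mark [254 226   7  32 223] [257.  241.6] dir 34.5 centre [ 0.5567 -0.0284]
pred wingtop [[256.2, 275.9], [256.2, 266.1]]
```

The half turn is confirmed: the mark is now on the far side, heading 214.5°. Second half turn.

```bash
python3 -m inch '[0,0,0,0,0,0,0.05, 0,0,0,0,0,0,0.05, 0,0,0,0,0,0,0.05]' 30
python3 -m inch '[0,0,0.0008,0,0,0.0476,0.05, 0,0,0.0008,0,0,0.0476,0.05, 0,0,0.0008,0,0,0.0476,0.05, 0,0,0.0008,0,0,0.0476,0.05, 0,0,0.0008,0,0,0.0476,0.05]'|grep -v time
python3 -m inch '[0,0,0.0008,0,0,0.0476,0.05, 0,0,0.0008,0,0,0.0476,0.05, 0,0,0.0008,0,0,0.0476,0.05, 0,0,0.0008,0,0,0.0476,0.05, 0,0,0.0008,0,0,0.0476,0.05]'|grep -v time
python3 -m inch '[0,0,0.0008,0,0,0.0476,0.05, 0,0,0.0008,0,0,0.0476,0.05, 0,0,0.0008,0,0,0.0476,0.05, 0,0,0.0008,0,0,0.0476,0.05, 0,0,0.0008,0,0,0.0476,0.05]'|grep -v time
python3 -m inch '[0,0,0.0008,0,0,0.0476,0.05, 0,0,0.0008,0,0,0.0476,0.05, 0,0,0.0008,0,0,0.0476,0.05, 0,0,0.0008,0,0,0.0476,0.05, 0,0,0.0008,0,0,0.0476,0.05]'|grep -v time
python3 -m inch '[0,0,0.0008,0,0,0.0476,0.05, 0,0,0,0,0,0,0.05, 0,0,0,0,0,0,0.05]'
python3 look.py g13
```

```text
time: 21.6
ee_pos: [0.5698, -0.0198, 0.1177]
eef_rot: [-180.0, -0.0, -145.2]
wrist_force: [-0.5, 0.1, 1.2]
finger_gap: 0.0092
gripper_force: 34.2
ee_pos: [0.5699, -0.0204, 0.1167]
eef_rot: [-179.9, 0.0, 171.6]
wrist_force: [-0.7, -0.7, 0.8]
finger_gap: 0.0093
gripper_force: 34.3
ee_pos: [0.5696, -0.0209, 0.1158]
eef_rot: [-179.9, 0.1, 128.7]
wrist_force: [-1.5, -2.8, 2.6]
finger_gap: 0.0089
gripper_force: 34.4
ee_pos: [0.5691, -0.0211, 0.1147]
eef_rot: [-179.9, 0.1, 85.9]
wrist_force: [-3.0, -1.8, 3.6]
finger_gap: 0.0093
gripper_force: 34.5
ee_pos: [0.5686, -0.0208, 0.1137]
eef_rot: [-179.9, 0.2, 43.1]
wrist_force: [-4.6, -2.6, 6.2]
finger_gap: 0.0092
gripper_force: 34.9
time: 23.9
ee_pos: [0.5685, -0.0207, 0.1134]
eef_rot: [-180.0, 0.2, 35.0]
wrist_force: [-5.1, -2.0, 5.1]
finger_gap: 0.0092
gripper_force: 34.8
t 23.9 [ 0.5685 -0.0207  0.1134] yaw 35.0 F [-5.1 -2.   5.1] T [-0.36  1.13 -0.06] gap 0.0092 34.8 q7 -64.7
blue [ 214  201   85   96 2661] [256.3 240.4]
mark [253 227   7  31 216] [256.  242.1] dir 34.8 centre [ 0.5823 -0.0104]
pred wingtop [[257.4, 281.8], [257.4, 271.3]]
side [257 201   1   1   1] [257. 201.]
```

Run:
```python
import cv2,numpy as np
w=cv2.imread("pics/g13w.png");s=cv2.imread("pics/g13s.png")
cv2.imwrite("pics/fin.png",np.hstack([cv2.resize(w,(400,300)),cv2.resize(s[140:290,160:360],(400,300))]))
```

```text
(no output)
```

View pics/fin.png

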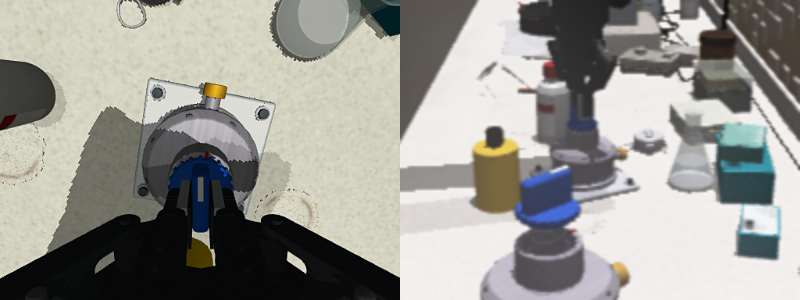

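The picture shows the wing gripped with its mark at 34.8°, exactly one turn from the drop. The disc sits just above the neck, the cap stands upright at crop (495,172), and the bottle, flask and counter are where they were. Handing in.

```bash
python3 -c "
from workcell import robot
print(robot.job_done())"
```

```text
the job is handed in; nothing more can be done
None
```

I handed the job in at about 24 s: the cap stands open side down on the bare worktop, and the plug was backed off until it dropped, turned one full turn forward, and is still gripped by its wing; the bottle, flask and counter look unmoved in the pictures.

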